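# Clip the breaker onto the rail and pull-test it

## Task

Clip the loose breaker onto the free stretch of the mounting rail, the same way round as the one already there: hook its fixed lip under the rail's near edge, then roll it down until the sprung foot snaps under the far edge. Prove the clip by pulling the breaker straight up with 15 N, give or take 3, for two full seconds, then let go and leave it seated on the rail. Go gently, never pressing or pulling on the rail with more than 30 N, and leave the other things on the bench where they are.

Things in the scene. Friction and masses are not known exactly. Their poses are not given: they have to be found in the camera images.
- board: Pale bare aluminium board 130 x 320 x 4 mm, fixed to the bench, with a steel top-hat rail along its middle line. Origin: centre of its underside on the bench; x across the rail, roughly away from the robot; y along the rail. At y 100 to 136 mm on the rail sits a fixed breaker like the loose one (90 mm high), then an end stop, at y -147 to -112 mm grey terminals (58 mm high); between them the rail is free.
- rail_free (a point): Middle of the free rail, on the rail's top plane (board x 0, y -7, z 19 mm); axes as the board's. The breaker's middle may come anywhere within 75 mm of here along the rail. The rail's two flanges are 2.5 mm thick, with outer edges at x = -17.5 mm (near edge) and +17.5 mm (far edge), free underneath from the edge in to 13 mm from the middle line.
- breaker: Loose white two-pole breaker, black toggle on top; x 86 mm, y 36 mm, z 82 mm, 0.2 to 0.31 kg, standing upright. Origin: centre of its clip's underside; hook side at -x, black foot tab sticking out at +x. Body z 11.5 to 52 mm; nose to grip x -22.5 to 22.5, z 52 to 74 mm with flat flanks at y = -18 and 18 mm. On the rail its x points along the board's x.
- seat (a point): Middle of the breaker's flat seat (breaker x 0, y 0, z 11.5 mm), axes as the breaker's. Clipped on and resting it lies on the rail's top plane, on the middle line within 1 mm. Then the breaker can rise 2 mm before hook and foot take a pull.
- hook (a point): Top of the tip of the hook lip (breaker x -14.5, y 0, z 6.5 mm), axes as the breaker's. The lip grows from a wall at x = -18.25 mm; the slot between lip and seat is 5 mm high, lip and wall reach 6.5 mm below this point. With the hook side tilted 18 to 25 degrees low, the slot takes the near flange while the foot stays above the far one.
- foot (a joint): Outward travel (breaker +x) of the sprung foot, 0 home to 5.5 mm. At home its lip reaches in to breaker x = 14.25 mm, flat top at z = 7 mm, ramp below out to x = 18 mm at z = 1; wall at x = 18.5 mm. Pressed down on the far flange with 4 to 10 N at the foot it moves out about 4 mm, then springs home under the flange.
- screwdriver: Bystander: orange-handled screwdriver, 222 mm long (y), 29 mm high, lying behind the work. Origin under its middle.
- pliers: Bystander: pliers with one blue and one red sleeve, 170 mm long (y), 16 mm high. Origin under the middle.
- tin: Bystander: open tin, 75 mm across, 94 mm high. Origin at the centre of its underside.
- wood_block: Bystander: pine offcut, 60 x 120 x 34 mm. Origin at the centre of its underside.
Not all that is in view belongs to the job. Leave any blue or green look-alike of the breaker alone.

How it is judged:
By the outcome, as a careful person would: the job done as asked, in the order asked, and still so for the second after the job is handed in, with the robot touching nothing.
It also fails if it takes over 72 s, if anything falls off the work surface, if the arm or the gripper's body presses on something with over 40 N, if the wrist force passes 120 N, or if a joint passes its speed limit or range.

## Robot

A 6-joint arm with a two-finger parallel gripper is mounted at the origin on a cart in front of the work surface, level with it; the furniture and walls round the work are solid. World frame = base frame: x ahead of the robot, y to its left, z up, the work surface at z = 0. Lengths are in m, angles in rad, forces in N, time in s.
With the tool pointing down it reaches from about 0.35 to 0.775 m from the base axis. Payload 5.5 kg.
Tool frame: the origin (TCP) lies midway between the tips of the shut fingers; the grasp point (between the pads) lies 19 mm behind it (r.hold_point_z is the distance from the TCP to the grasp point, in m); z points along the fingers, x is the direction in which the jaws open and shut, and the axes are right-handed (so a half turn about z gives the same grasp; the last joint's range is limited). The gripper opens to 85 mm and grips with 20 to 120 N. Pads are 22 mm wide; open, the fingers measure 114 mm over their backs; the gripper's body (76 mm by 85 mm) begins 54 mm behind the grasp point. The pads swing forward as they close: fully open they stand 13 mm farther back than shut.
Start: joints at [1.082, 0.313, 0.046, 1.304, 0, 1.431], TCP at [0.197, 0.54, 0.231] pointing down, gripper open.
Joint ranges: [-2.76, 2.76], [-0.86, 1.69], [-1.03, 1.26], [-2.2, 2.34], [-1.47, 1.5], [-3.14, 3.14]. Speed limits (rad/s): [2.57, 2.57, 3.14, 3.14, 3.14, 3.14].

## Interface

Orientations are given as a unit quaternion [w, x, y, z].
In Python, from cell import r, eoat, readout, imaging, models gives the robot as it stands. Calls block until the motion is done:
- r.goto(position, orientation): joint-space move of the TCP to a pose.
- r.movel(position, ori=None, feed=0.15): straight line of the TCP; ori=None keeps the orientation; feed is the mean speed in m/s.
- r.movej(angles): joint-space move.
- eoat.grip(opening): finger opening in m; the grip force is fixed at half the most; returns when the fingers have stopped.
- r.wait(seconds).
- r.ik(position, orientation): joint angles nearest the present ones, or None.
- readout.observe(): the state.
- imaging.snapshot(name): name is "scene" or "top" or "wrist"; returns the picture (420x560x3 uint8, red, green, blue); there is no depth.
- imaging.camera_info(name): a dict with "fx", "fy", "cx", "cy" (pixels), "position" and "attitude" of the camera in the world. Camera axes: x right, y down, z forward; pixel columns grow to the right and rows downward; lengths in m; the calibration is good to about 2 mm. A picture is of the moment at which its call begins: read the wrist's pose just before it. camera_info takes no time and is no camera call; for the wrist camera it gives the pose at the moment of the call.
A pose or a line that the arm cannot do raises r.PlanningError and nothing moves.
- r.close_job(): hands the job in, once; it reports no verdict.
Trained networks look in the newest picture that a camera, given by its name, has taken for a name from the list of things; names that differ only in an ending like _2 or _b are one class to them, and where a whole thing is asked for, a point or a joint stands for the part that bears it (a point fixed in the world has none). Each returns a list of dicts, best first, with "p" (0 to 1); they miss things now and then, are a little off and sometimes report something else, mostly with a low value. They report only what shows in the picture. A call takes as long as a camera call. They do not tell look-alikes from the thing itself.
- models.find_in(thing, camera): "box" ([left, top, right, bottom] in pixels, round what is visible of it).
The state is a dict: "t": time; "joint_positions": joint angles; "qd": joint speeds; "effort": joint torques, N m; "tcp_pos": TCP position; "tcp_rot": TCP orientation; "contact_force": force on the tool from outside, world axes, zero at the start; "wrist_torque": the same for the moment, N m; "gripper_width": finger opening in m.
Only numpy, scipy, OpenCV 4.12 (cv2) and the standard library are available. Lean on these libraries where they do the work, as an engineer would, in place of code of your own. Each camera call takes 0.05 s, during which the arm holds its last target. There are 200 camera calls.

## Working session

There is one attempt and no reset: what is moved stays moved. The work goes in short steps, each a Python script; the robot and the scene stay as the last script left them, time stands still between calls to the robot, and variables do not carry over. Pictures are saved under pics/ and viewed, about 8 in all and at most 12, crops included, and the job is handed in when it is done.

```bash
mkdir -p pics; ls; python3 - <<'E'
from cell import r,eoat,readout,imaging,models
import cv2
for c in ("scene","top"):
    im=imaging.snapshot(c); cv2.imwrite(f"pics/{c}0.png",im[:,:,::-1])
    print(c,imaging.camera_info(c))
    for t in ("breaker","board"):
        print(t,[(d['box'],round(d['p'],2)) for d in models.find_in(t,c)])
o=readout.observe();print(o)
E
```

```text
pics
scene {'fx': 536.6764686846037, 'fy': 536.6764686846037, 'cx': 273.9392125531847, 'cy': 210.36331301368065, 'position': array([ 0.24295387, -1.63906415,  0.92615191]), 'attitude': array([-0.5114909 ,  0.8546081 , -0.07195722,  0.05333115])}
breaker [([224.6, 209.7, 250.1, 231.2], 0.87), ([247.7, 218.9, 278.5, 247.5], 0.86), ([274.9, 237.3, 302.0, 267.5], 0.62)]
board [([218.2, 167.0, 261.5, 217.6], 0.57)]
top {'fx': 456.9029130284883, 'fy': 456.9029130284883, 'cx': 279.5072814290518, 'cy': 206.49543962330097, 'position': array([0.3709166 , 0.01011943, 1.51597047]), 'attitude': array([-0.03952113,  0.71088455, -0.70096594,  0.04156896])}
breaker [([287.5, 235.0, 314.5, 262.0], 0.9), ([324.7, 209.3, 344.2, 238.7], 0.71), ([354.9, 189.3, 375.7, 218.6], 0.67)]
board [([173.8, 214.6, 272.0, 252.2], 0.82)]
{'t': 0.3, 'joint_positions': array([1.08239818e+00, 3.13490615e-01, 4.57075762e-02, 1.30359888e+00,
       1.82404312e-05, 1.43120364e+00]), 'qd': array([ 1.92677091e-03, -3.71296982e-03,  3.27905263e-03,  9.11470663e-04,
       -1.95829990e-05, -4.45009082e-04]), 'effort': array([-1.13432219e-03, -4.79996896e+01,  2.98320830e+01,  9.61662037e-03,
       -1.61140533e-04, -8.76073017e-06]), 'tcp_pos': array([0.19644923, 0.54023983, 0.23099701]), 'tcp_rot': array([ 1.24844742e-04,  8.19077327e-01,  5.73683055e-01, -2.65004931e-04]), 'contact_force': array([-0.59323435,  0.46424696,  0.15463891]), 'wrist_torque': array([-0.0469143 , -0.00905621, -0.02649116]), 'gripper_width': 0.08575459022328484}
```

```bash
python3 - <<'E'
import cv2,numpy as np
a=cv2.imread("pics/top0.png");b=cv2.imread("pics/scene0.png")
c=cv2.resize(a[160:280,150:400],None,fx=3.2,fy=3.2,interpolation=cv2.INTER_CUBIC)
d=cv2.resize(b[130:290,160:360],None,fx=3,fy=3,interpolation=cv2.INTER_CUBIC)
cv2.imwrite("pics/v1.png",c);cv2.imwrite("pics/v2.png",d)
E
```

```text
(no output)
```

View pics/v1.png

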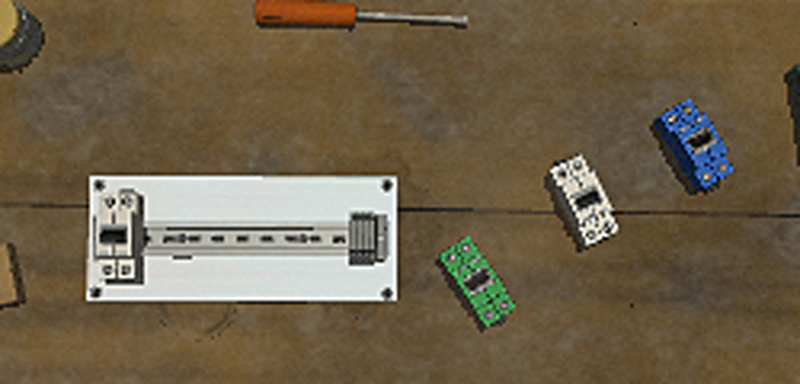

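View pics/v2.png

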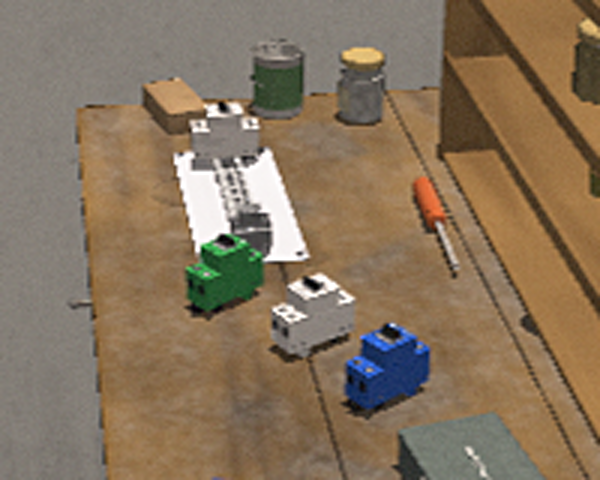

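White breaker: top crop (585,200), i.e. top image ≈(333,222). The green (475,283) and blue (692,145) ones are decoys, and the white breaker at (115,235) is the fixed one on the rail. I'll compute rough positions and take a close look.

```bash
cat > h.py <<'E'
from cell import r,eoat,readout,imaging,models
import cv2,numpy as np
from scipy.spatial.transform import Rotation as R
def q(Rm): return Rm.as_quat()[[3,0,1,2]]
def rot(qq): return R.from_quat(np.asarray(qq)[[1,2,3,0]])
def pix2w(ci,uv,z):
    uv=np.atleast_2d(uv).astype(float); P=np.asarray(ci['position'])
    d=rot(ci['attitude']).apply(np.c_[(uv[:,0]-ci['cx'])/ci['fx'],(uv[:,1]-ci['cy'])/ci['fy'],np.ones(len(uv))])
    return P+d*((z-P[2])/d[:,2])[:,None]
def w2pix(ci,X):
    c=rot(ci['attitude']).inv().apply(np.atleast_2d(X)-ci['position'])
    return np.c_[ci['fx']*c[:,0]/c[:,2]+ci['cx'],ci['fy']*c[:,1]/c[:,2]+ci['cy']]
def down(a,pitch=0.):
    """tool down, jaw axis (tool x) at world yaw a; then pitched about that jaw axis"""
    x=np.array([np.cos(a),np.sin(a),0]);z=np.array([0,0,-1.])
    m=R.from_matrix(np.c_[x,np.cross(z,x),z])
    return R.from_rotvec(pitch*x)*m
def st(): 
    o=readout.observe(); return o
E
python3 - <<'E'
from h import *
ci=imaging.camera_info('top')
c=np.array([[88,177],[397,177],[397,301],[88,301]])/3.2+[150,160]
print('board',pix2w(ci,c,.004).round(4))
b=np.array([[578,155],[615,235],[590,250],[548,168],[585,200]])/3.2+[150,160]
print('brk',pix2w(ci,b,.052).round(4))
for n,p in (('green',(475,283)),('blue',(692,145))): print(n,pix2w(ci,np.array(p)/3.2+[150,160],.06).round(3))
w=imaging.camera_info('wrist');o=st()
T=rot(o['tcp_rot']);print('cam in tool',T.inv().apply(w['position']-o['tcp_pos']),(T.inv()*rot(w['attitude'])).as_matrix().round(3),w['fx'],w['cx'],w['cy'])
E
```

```text
board [[0.5109 0.3453 0.004 ]
 [0.5154 0.0246 0.004 ]
 [0.3874 0.0227 0.004 ]
 [0.3829 0.3402 0.004 ]]
brk [[ 0.5357 -0.1579  0.052 ]
 [ 0.4556 -0.195   0.052 ]
 [ 0.4403 -0.17    0.052 ]
 [ 0.5221 -0.1277  0.052 ]
 [ 0.4903 -0.165   0.052 ]]
green [[ 0.406 -0.055  0.06 ]]
blue [[ 0.547 -0.271  0.06 ]]
cam in tool [-0.00181594 -0.06574497 -0.14279483] [[ 1.     0.     0.001]
 [-0.001  0.965  0.262]
 [-0.001 -0.262  0.965]] 367.0493799676673 282.1082133040994 208.32424340851986
```

```bash
python3 - <<'E'
from h import *
import pickle
D={}
for n,p,a in (('board',[.43,.19,.30],90.8),('brk',[.48,-.165,.24],115)):
    r.goto(p,q(down(np.radians(a))))
    r.wait(.3)
    ci=imaging.camera_info('wrist'); im=imaging.snapshot('wrist'); o=st()
    cv2.imwrite(f'pics/w_{n}.png',im[:,:,::-1]); D[n]=ci
    print(n,o['t'],o['tcp_pos'],o['joint_positions'].round(2),o['contact_force'].round(2))
pickle.dump(D,open('ci.pkl','wb'))
E
```

```text
board 2.225 [0.42983423 0.19041408 0.29988576] [ 0.25  0.1  -0.06  1.42  0.    0.23] [-0.54 -0.08  0.35]
brk 3.9333 [ 0.48020445 -0.16440675  0.24016702] [-0.49  0.18 -0.11  1.28  0.   -0.93] [ 0.31  0.06 -0.69]
```

View pics/w_board.png

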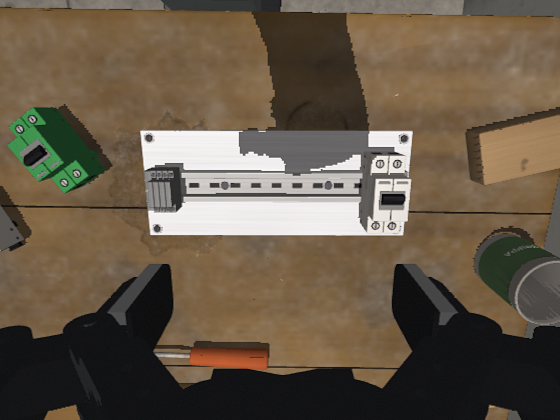

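View pics/w_brk.png

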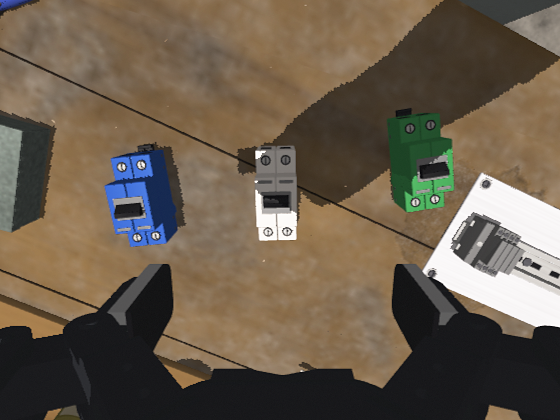

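Wrist view: the loose white breaker is at (276,193) between the blue and green look-alikes, whose black foot tabs show at the top at (147,147) and (403,111). The board view shows the rail at v≈186 and the fixed breaker at (388,195). I'll enlarge to find the foot tabs.

```bash
python3 - <<'E'
import cv2,numpy as np
a=cv2.imread("pics/w_brk.png")[125:265,225:325];b=cv2.imread("pics/w_board.png")[125:245,345:425];c=cv2.imread("pics/scene0.png")[215:255,240:290]
f=lambda x,s:cv2.resize(x,None,fx=s,fy=s,interpolation=cv2.INTER_CUBIC)
g=lambda x:np.clip(255*(x/255.)**.6,0,255).astype(np.uint8)
ims=[f(g(a),3.6),f(b,3),f(c,4)]
o=np.zeros((510,800,3),np.uint8);x=0
for i in ims: o[:i.shape[0],x:x+i.shape[1]]=i; x+=i.shape[1]
cv2.imwrite("pics/v3.png",o);print([i.shape for i in ims])
E
```

```text
[(504, 360, 3), (360, 240, 3), (160, 200, 3)]
```

View pics/v3.png

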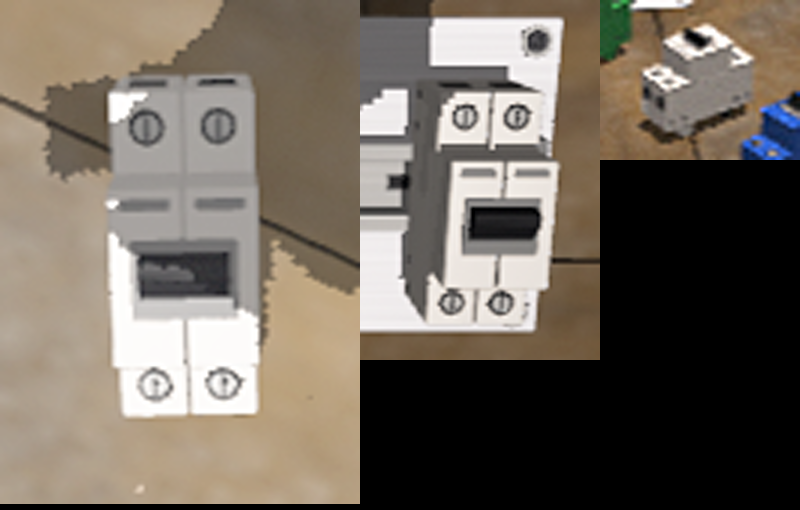

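The loose breaker shows no tab on its robot-facing side (crop v≈80). Its grey bars face the robot, as on the fixed breaker; on blue and green the tab sits opposite the bars. So its foot points away from the robot (yaw ≈ 25°). Now the fine edge fits.

```bash
python3 - <<'E'
from h import *
import pickle
D=pickle.load(open('ci.pkl','rb'))
g=lambda n:cv2.GaussianBlur(cv2.cvtColor(cv2.imread(f'pics/w_{n}.png'),cv2.COLOR_BGR2GRAY),(3,3),0).astype(float)
def edge(im,fixed,lo,hi,axis,sign):
    P=[]
    for f in fixed:
        l=im[lo:hi,f] if axis=='v' else im[f,lo:hi]
        d=np.gradient(l)*sign; k=int(d.argmax())
        w=np.clip(d[max(k-2,0):k+3],0,None); kk=lo+(w*np.arange(max(k-2,0),max(k-2,0)+len(w))).sum()/w.sum()
        P.append((f,kk) if axis=='v' else (kk,f))
    return np.array(P)
def line(P):
    c=np.median(P,0)
    vx,vy,x,y=cv2.fitLine(P.astype(np.float32),cv2.DIST_HUBER,0,.01,.01).ravel(); return np.array([x,y]),np.array([vx,vy])
b=g('board');ci=D['board']
for n,a,z in (('far edge',(range(165,360,3),225,245,'v',-1),.004),('near edge',(range(155,235,3),122,140,'v',1),.004),
            ('left',(range(215,232,1),135,160,'u',1),.004),('right',(range(135,150),400,420,'u',-1),.004)):
    c,v=line(edge(b,*a)); W=pix2w(ci,[c,c+v*50],z); d=W[1]-W[0]
    print(n,c.round(1),W[0].round(4),'yaw',np.degrees(np.arctan2(d[1],d[0])).round(2))
print('col290 rail profile',b[160:212,300].round().astype(int).tolist())
k=g('brk');ci=D['brk']
for n,a,z in (('nose left',(range(212,224),245,265,'u',1),.074),('nose right',(range(185,210),288,305,'u',-1),.074)):
    P=edge(k,*a);c,v=line(P); W=pix2w(ci,[c,c+v*50],z); d=W[1]-W[0]
    print(n,c.round(1),W[0].round(4),'yaw',np.degrees(np.arctan2(d[1],d[0])).round(2))
print('profiles',k[140:250,268].round().astype(int).tolist())
a=np.radians(25);u=np.array([np.cos(a),np.sin(a),0])
for v in (146,149.4,174,179,226.4,240): print(v,[(z,(pix2w(ci,(276,v),z)[0]@u).round(4),pix2w(ci,(276,v),z)[0,:2].round(4)) for z in (.052,.074)])
E
```

```text
far edge [244.2 234.7] [0.5177 0.1425 0.004 ] yaw 90.79
near edge [194.  130.3] [0.3895 0.0852 0.004 ] yaw 90.55
left [148.7 223.6] [0.5049 0.0231 0.004 ] yaw 0.49
right [407.3 142.3] [0.3994 0.3364 0.004 ] yaw 58.12
col290 rail profile [99, 100, 101, 103, 103, 102, 102, 103, 104, 105, 105, 102, 96, 104, 130, 159, 184, 191, 186, 190, 197, 197, 166, 106, 67, 60, 66, 97, 150, 186, 192, 191, 190, 156, 92, 71, 118, 178, 197, 192, 193, 203, 222, 236, 239, 238, 239, 240, 240, 240, 239, 238]
nose left [255.8 217.1] [ 0.5132 -0.1759  0.074 ] yaw 26.05
nose right [296.  197.1] [ 0.482  -0.1517  0.074 ] yaw -155.94
profiles [109, 104, 83, 58, 51, 66, 76, 59, 52, 81, 110, 121, 124, 125, 123, 106, 74, 58, 67, 80, 85, 83, 72, 63, 78, 110, 124, 124, 124, 123, 123, 122, 119, 112, 107, 107, 109, 114, 120, 114, 92, 73, 73, 93, 116, 124, 123, 123, 123, 123, 120, 103, 77, 67, 60, 39, 20, 19, 36, 54, 55, 47, 38, 30, 29, 28, 34, 73, 134, 171, 176, 174, 177, 197, 229, 249, 252, 251, 251, 251, 251, 251, 250, 250, 251, 253, 220, 147, 132, 176, 174, 155, 172, 183, 157, 133, 169, 231, 254, 234, 178, 129, 117, 118, 118, 117, 118, 119, 121, 122]
146 [(0.052, np.float64(0.3311), array([ 0.4517, -0.1853])), (0.074, np.float64(0.3289), array([ 0.4496, -0.1858]))]
149.4 [(0.052, np.float64(0.3341), array([ 0.4544, -0.184 ])), (0.074, np.float64(0.3317), array([ 0.4521, -0.1847]))]
174 [(0.052, np.float64(0.3563), array([ 0.4746, -0.1746])), (0.074, np.float64(0.3525), array([ 0.471 , -0.1759]))]
179 [(0.052, np.float64(0.361), array([ 0.4788, -0.1727])), (0.074, np.float64(0.3568), array([ 0.4749, -0.1741]))]
226.4 [(0.052, np.float64(0.4065), array([ 0.5201, -0.1535])), (0.074, np.float64(0.3993), array([ 0.5135, -0.1562]))]
240 [(0.052, np.float64(0.4202), array([ 0.5325, -0.1478])), (0.074, np.float64(0.4121), array([ 0.5251, -0.1509]))]
```

```bash
cat >> h.py <<'E'
C=np.array([.4528,.183]);BY=np.radians(.7);YB=-.007
OFF=np.array([0,0,.042])   # breaker origin in tool frame (refined below)
def brk_pose(hx,hz,th,y=YB):
    """TCP pose putting the hook tip at board (hx,hz) m, tilted th deg"""
    Rt=down(BY+np.pi/2,-np.radians(th)); Bm=Rt.as_matrix()
    bx,by,bz=Bm[:,1],Bm[:,0],-Bm[:,2]
    e=np.array([np.cos(BY),np.sin(BY)]);n=np.array([-e[1],e[0]])
    H=np.r_[C+hx*e+y*n,hz]
    O=H-bx*-.0145-bz*.0065
    return O-Rt.apply(OFF),q(Rt)
E
python3 - <<'E'
from h import *
a=np.radians(116);Q=q(down(a));b=np.array([.4932,-.1660])
r.goto(np.r_[b,.13],Q); r.movel(np.r_[b,.042],feed=.1); r.wait(.2)
o=st();print(o['t'],o['tcp_pos'],o['contact_force'].round(2))
eoat.grip(.02); o=st();print(o['t'],o['tcp_pos'],o['contact_force'].round(2),o['gripper_width'])
r.wait(.2);o=st();print(o['tcp_pos'],o['contact_force'].round(2))
r.movel(np.r_[b,.17],feed=.15); r.wait(.3);o=st();print(o['t'],o['tcp_pos'],o['contact_force'].round(2),o['wrist_torque'].round(3),o['gripper_width'])
for h in ((-.035,.09,21),(-.032,.0155,21),(-.0145,.0145,0)):
    p,Q=brk_pose(*h); print(h,p.round(4),r.ik(p,Q))
p,Q=brk_pose(-.035,.09,21); r.goto(p,Q); r.wait(.4)
o=st();print(o['t'],o['tcp_pos']-p,o['contact_force'].round(2),o['wrist_torque'].round(3))
im=imaging.snapshot('wrist');cv2.imwrite('pics/held.png',im[:,:,::-1])
E
```

```text
5.6833 [ 0.49367996 -0.16625098  0.0426286 ] [ 0.11  0.08 -0.33]
6.1917 [ 0.49329478 -0.16602837  0.04212577] [-0.89  0.57  1.19] 0.034791548209284096
[ 0.49329492 -0.16604488  0.04210879] [-0.78  1.14  1.71]
7.6917 [ 0.49288864 -0.16582537  0.16933566] [ 0.71 -0.32 -2.18] [ 0.014  0.068 -0.024] 0.03542859586856262
(-0.035, 0.09, 21) [0.4187 0.1756 0.1283] [ 0.28431704 -0.11257477 -0.77504868  0.55417017 -0.09646253  0.25482476]
(-0.032, 0.0155, 21) [0.4217 0.1756 0.0538] [ 0.28201553  0.00584011 -0.89283319  0.31776277 -0.09566415  0.25265616]
(-0.0145, 0.0145, 0) [0.4529 0.176  0.05  ] [ 0.20525588  0.28018824 -0.47673516  0.81387293  0.          0.19303857]
9.4167 [ 2.91990126e-04 -3.64017898e-04 -5.70753642e-05] [ 0.19 -0.07 -2.33] [-0.059  0.559  0.012]
```

View pics/held.png

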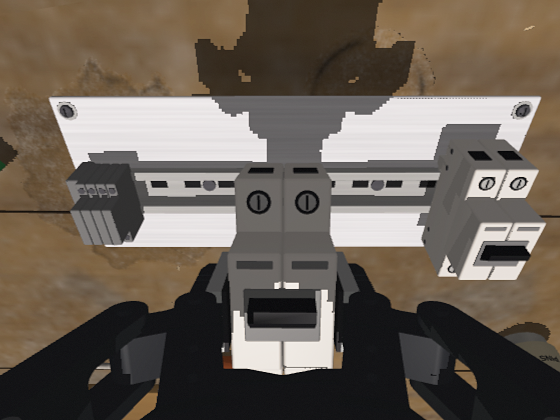

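Breaker is held square between the pads, hook side toward the robot (image top), rail edges at v≈163 and v≈205. I'll check the predictions against this picture.

```bash
python3 - <<'E'
from h import *
ci=imaging.camera_info('wrist');o=st();T=rot(o['tcp_rot'])
def B(x,y,z): return o['tcp_pos']+T.apply(OFF+np.array([y,x,-z]))
for p in ((-.043,.0,.052),(-.0225,-.018,.074),(-.0225,.018,.074),(-.0225,0,.052),(-.043,0,.0115)): print('brk',p,w2pix(ci,B(*p)).round(1))
e=np.array([np.cos(BY),np.sin(BY)]);n=np.array([-e[1],e[0]])
for x in (-.065,-.0175,.0175,.065):
  for z in (.004,.019): print('board',x,z,[w2pix(ci,np.r_[C+x*e+y*n,z]).round(1)[0].tolist() for y in (-.08,.07)])
im=cv2.cvtColor(cv2.imread('pics/held.png'),cv2.COLOR_BGR2GRAY)
for u in (182,395): print(u,[(v,int(im[v,u])) for v in range(90,252)  if abs(int(im[v,u])-int(im[v-1,u]))>14])
print([(v,int(im[v,270])) for v in range(155,262) if abs(int(im[v,270])-int(im[v-1,270]))>5])
E
```

```text
brk (-0.043, 0.0, 0.052) [[286.7 174.5]]
brk (-0.0225, -0.018, 0.074) [[231.6 249.1]]
brk (-0.0225, 0.018, 0.074) [[343.1 249.2]]
brk (-0.0225, 0, 0.052) [[286.5 227.8]]
brk (-0.043, 0, 0.0115) [[285.6 159.7]]
board -0.065 0.004 [[172.1, 97.2], [404.1, 97.1]]
board -0.065 0.019 [[166.2, 105.6], [410.7, 105.6]]
board -0.0175 0.004 [[183.7, 162.0], [391.2, 161.9]]
board -0.0175 0.019 [[179.0, 172.6], [396.4, 172.5]]
board 0.0175 0.004 [[190.8, 201.6], [383.3, 201.5]]
board 0.0175 0.019 [[186.8, 213.1], [387.8, 213.1]]
board 0.065 0.004 [[199.0, 247.0], [374.3, 246.9]]
board 0.065 0.019 [[195.6, 259.3], [378.0, 259.2]]
182 [(97, 174), (98, 216), (99, 232), (161, 92), (168, 83), (172, 101), (173, 188), (196, 150), (197, 72), (206, 148), (207, 191), (213, 201), (214, 232), (247, 83)]
395 [(92, 83), (93, 111), (96, 130), (97, 193), (98, 214), (99, 230), (160, 94), (167, 84), (172, 106), (173, 193), (180, 116), (181, 24), (187, 99), (188, 190), (196, 68), (205, 92), (206, 166), (207, 186), (213, 215), (214, 234), (246, 180), (247, 87)]
[(163, 94), (167, 68), (168, 10), (172, 27), (173, 61), (174, 95), (179, 103), (197, 82), (198, 74), (199, 68), (200, 50), (201, 36), (204, 55), (206, 77), (207, 88), (208, 110), (231, 100), (232, 91), (253, 100), (261, 64)]
```

Predictions match the board to under 0.5 px. The breaker sits about 1.2 mm farther +x in the grip, so I'll correct for that. Now descend and feel the hook in.

```bash
cat >> h.py <<'E'
OFF=np.array([0,.0012,.042])
def F(n=6):
    a=[]
    for _ in range(n): a.append(readout.observe()['contact_force']); r.wait(.015)
    return np.mean(a,0)
def go(hx,hz,th,feed=.02):
    p,Q=brk_pose(hx,hz,th); r.movel(p,Q,feed=feed)
def H():
    o=st();T=rot(o['tcp_rot']);h=o['tcp_pos']+T.apply(OFF+np.array([0,-.0145,-.0065]))
    e=np.array([np.cos(BY),np.sin(BY)]);bx=T.as_matrix()[:,1]
    return np.r_[(h[:2]-C)@e,h[2],np.degrees(np.arcsin(bx[2]))/1000]*1000
E
python3 - <<'E'
from h import *
go(-.032,.0155,21,.1); r.wait(.3); f0=F(12); np.save('f0.npy',f0)
print(st()['t'],H().round(2),f0.round(2))
x=-.032
for x in np.r_[-.026,-.021,np.arange(-.020,-.0125,.0005)]:
    go(x,.0155,21,.02); f=F()-f0; print(round(x*1e3,2),H().round(2),f.round(2))
    if abs(f[0])>3 or abs(f[2])>4: break
print(st()['t'])
E
```

```text
10.8667 [-31.94  15.64  21.01] [-0.13  0.15 -2.01]
-26.0 [-26.13  15.38  20.98] [ 0.08  0.01 -0.02]
-21.0 [-21.1   15.43  20.99] [ 0.37 -0.32 -0.05]
-20.0 [-20.02  15.51  21.  ] [ 0.23 -0.16 -0.09]
-19.5 [-19.51  15.5   21.  ] [-0.03 -0.23 -0.3 ]
-19.0 [-19.02  15.48  21.  ] [ 0.04  0.06 -0.27]
-18.5 [-18.5  15.5  21. ] [ 0.   -0.17 -0.2 ]
-18.0 [-17.99  15.51  21.  ] [ 0.11 -0.62 -0.24]
-17.5 [-17.49  15.51  21.  ] [ 0.2  -0.04 -0.12]
-17.0 [-17.01  15.49  21.  ] [ 0.43 -0.11  0.06]
-16.5 [-16.49  15.51  21.  ] [-0.06 -0.21  0.21]
-16.0 [-15.97  15.51  21.  ] [ 0.12 -0.43 -0.01]
-15.5 [-15.51  15.49  21.  ] [-0.   -0.24 -0.37]
-15.0 [-14.99  15.49  21.  ] [ 0.26 -0.29 -0.13]
-14.5 [-14.5  15.5  21. ] [0.31 0.18 0.17]
-14.0 [-14.03  15.47  21.  ] [ 0.23 -0.54  0.03]
-13.5 [-13.55  15.48  21.  ] [ 0.06 -0.   -0.07]
-13.0 [-13.31  15.34  20.97] [-1.04 -0.26  0.44]
17.1667
```

Clear wall contact at the predicted place (hook x ≈ -13.3). Back off, check that the lip catches under the flange, then roll.

```bash
python3 - <<'E'
from h import *
f0=np.load('f0.npy')
go(-.0138,.0155,21);print(H().round(2),(F()-f0).round(2))
for z in (.0160,.0165,.0170,.0175):
    go(-.0138,z,21); f=F()-f0; print(z,H().round(2),f.round(2))
    if f[2]<-2.5: break
go(-.0138,.0155,21);print(H().round(2),(F()-f0).round(2))
A=np.array([-17.5,19.]);Hb=np.array([-14.5,6.5])
dx=0.
for th in np.r_[np.arange(20,3.9,-1),np.arange(3.5,-.6,-.5)]:
    k=max(th,0)/21; Ab=np.array([-17.5+.8*k,11.5-.41*k]); t=np.radians(th)
    M=np.array([[np.cos(t),-np.sin(t)],[np.sin(t),np.cos(t)]])
    h=(A+M@(Hb-Ab))/1e3
    go(h[0]+dx,h[1],th,.02); f=F()-f0; o=st()
    print(th,(h*1e3).round(2),H().round(2),f.round(2),'My',(o['wrist_torque'][1]).round(3))
    if abs(f[0])>5: dx+=np.sign(f[0])*.0003
    if np.linalg.norm(f)>20: print('STOP');break
print(st()['t'])
E
```

```text
[-13.49  15.69  21.04] [-0.3  -0.09 -0.55]
0.016 [-13.73  16.05  21.01] [ 0.19 -0.23 -0.27]
0.0165 [-13.86  16.47  21.  ] [-0.05  0.03 -0.17]
0.017 [-14.04  16.74  20.97] [ 1.87  0.19 -4.3 ]
[-13.68  15.63  21.02] [ 0.22 -0.05 -0.18]
20.0 [-13.82  15.43] [-13.69  15.48  20.03] [ 0.46 -0.07 -0.05] My 0.474
19.0 [-13.84  15.36] [-13.75  15.38  19.03] [-0.16 -0.02 -0.24] My 0.48
18.0 [-13.86  15.29] [-13.82  15.27  18.03] [-0.07  0.09 -0.16] My 0.387
17.0 [-13.89  15.22] [-13.9   15.19  17.02] [-0.04 -0.28 -0.25] My 0.366
16.0 [-13.91  15.15] [-14.04  15.03  16.01] [-0.12  0.11  0.06] My 0.34
15.0 [-13.94  15.08] [-13.94  15.01  15.02] [ 0.6  -0.44  0.02] My 0.268
14.0 [-13.96  15.01] [-13.7   15.09  14.05] [1.09 0.09 0.71] My 0.003
13.0 [-13.99  14.94] [-13.5   15.22  13.08] [0.7  0.11 2.53] My -0.067
12.0 [-14.02  14.87] [-13.56  15.13  12.07] [0.55 0.08 3.83] My -0.19
11.0 [-14.05  14.8 ] [-13.62  14.99  11.07] [0.5  0.03 4.45] My -0.283
10.0 [-14.09  14.72] [-13.67  14.87  10.06] [ 1.91 -0.06  4.65] My -0.365
9.0 [-14.12  14.65] [-13.72  14.77   9.05] [1.93 0.07 4.9 ] My -0.518
8.0 
[... 315 characters left out ...]
   4.02] [ 3.54 -0.12  1.65] My -0.82
3.5 [-14.34  14.25] [-14.9   14.14   3.45] [2.03 0.23 3.72] My -0.225
3.0 [-14.36  14.22] [-15.17  14.04   2.92] [-1.    0.14  5.59] My 0.338
2.5 [-14.38  14.18] [-14.87  14.07   2.45] [-1.73  0.33  5.94] My 0.6
2.0 [-14.4   14.14] [-14.5   14.08   1.99] [-1.38 -0.13  5.54] My 0.528
1.5 [-14.43  14.11] [-14.17  14.1    1.52] [-1.36 -0.29  4.24] My 0.275
1.0 [-14.45  14.07] [-14.13  14.12   1.03] [-0.12 -0.21  4.22] My 0.006
0.5 [-14.48  14.04] [-14.27  14.09   0.52] [-0.07 -0.17  4.07] My 0.018
0.0 [-14.5  14. ] [-1.441e+01  1.416e+01  1.000e-02] [-0.98 -0.3   7.14] My 0.181
-0.5 [-14.54  13.97] [-14.47  14.38  -0.49] [-1.85  0.16  8.93] My 0.282
28.0167
```

```bash
cat > pull.py <<'E'
from h import *
f0=np.load('f0.npy')
go(-.0145,.0142,0); print(H().round(2),(F()-f0).round(2),st()['t'])
im=imaging.snapshot('wrist');cv2.imwrite('pics/seated.png',im[:,:,::-1])
z=.0142
while z<.0195:
    z+=.0004; go(-.0145,z,0); fa=F(); print(round(z*1e3,2),H().round(2),fa.round(2))
    if fa[2]<-7: break
print(st()['t'])
E
python3 pull.py
```

```text
[-1.446e+01  1.418e+01  1.000e-02] [ 0.09 -0.08  4.69] 28.3667
14.6 [-14.83  14.26  -0.04] [-0.04  0.09 -0.59]
15.0 [-14.74  14.82  -0.03] [ 0.12  0.11 -1.98]
15.4 [-14.5   15.42   0.  ] [ 0.03  0.02 -2.39]
15.8 [-14.49  15.79   0.  ] [ 0.32 -0.2  -2.23]
16.2 [-1.458e+01  1.606e+01 -1.000e-02] [ 0.41  0.12 -4.11]
16.6 [-14.78  16.22  -0.04] [ 1.26  0.7  -8.74]
30.5167
```

The breaker rises about 2 mm freely and then takes load, so both hook and foot are engaged. Now the 15 N pull, held.

```bash
python3 - <<'E'
from h import *
z=.0166;hold=None;log=[]
while True:
    fz=F(4)[2]; t=st()['t']
    if hold is None and fz<-14.8: hold=t
    if hold: log.append((round(t,2),round(fz,1)))
    if hold and t-hold>3.0: break
    if t>50: print('timeout');break
    e=fz+15.7
    if abs(e)>.8: z+=np.clip(e*.00008,-.0003,.0003); go(-.0145,z,0)
    if z>.0195: print('too high');break
print(z,H().round(2),log)
E
```

```text
0.01633997485611541 [-14.5   16.37   0.  ] [(31.22, np.float64(-19.6)), (31.53, np.float64(-19.0)), (31.85, np.float64(-18.2)), (32.17, np.float64(-15.9)), (32.23, np.float64(-15.6)), (32.3, np.float64(-15.9)), (32.37, np.float64(-15.0)), (32.43, np.float64(-15.4)), (32.5, np.float64(-15.5)), (32.57, np.float64(-15.2)), (32.63, np.float64(-14.9)), (32.95, np.float64(-14.9)), (33.27, np.float64(-15.8)), (33.33, np.float64(-15.2)), (33.4, np.float64(-15.3)), (33.47, np.float64(-16.1)), (33.53, np.float64(-15.7)), (33.6, np.float64(-15.8)), (33.67, np.float64(-15.9)), (33.73, np.float64(-15.3)), (33.8, np.float64(-16.1)), (33.87, np.float64(-16.0)), (33.93, np.float64(-16.2)), (34.0, np.float64(-16.2)), (34.07, np.float64(-16.1)), (34.13, np.float64(-16.4)), (34.2, np.float64(-16.5)), (34.52, np.float64(-15.5))]
```

The pull overshot briefly to 19.6 N, then stayed in band. I'll hold another 2.5 s without moving to be certain, then seat and let go.

```bash
python3 - <<'E'
from h import *
t0=st()['t'];log=[]
while st()['t']-t0<2.6: log.append(F(6)[2])
print(np.min(log).round(2),np.max(log).round(2),st()['t'],H().round(2))
z=.0158
f0=np.load('f0.npy')
while z>.0134:
    go(-.0145,z,0,.01); f=F(4)-f0; print(round(z*1e3,2),H().round(2),f.round(2))
    if f[2]>2.0: break
    z-=.0004
print(st()['t'])
E
```

```text
-15.73 -13.99 37.1167 [-14.46  16.36   0.  ]
15.8 [-14.26  16.21   0.04] [-0.7  -0.61 -6.47]
15.4 [-13.87  15.99   0.08] [-1.56  0.14 -1.24]
15.0 [-13.85  15.35   0.07] [-0.65  0.16  0.3 ]
14.6 [-13.98  14.71   0.05] [-0.   -0.21 -0.02]
14.2 [-14.25  14.28   0.02] [0.27 0.21 0.71]
13.8 [-14.24  14.16   0.04] [-1.23 -0.22  5.31]
39.0167
```

```bash
python3 - <<'E'
from h import *
eoat.grip(.065); o=st(); print(o['t'],o['gripper_width'],o['contact_force'].round(2))
p=o['tcp_pos'].copy(); r.movel(p+[0,0,.12],feed=.12); r.movel(p+[-.06,0,.20],feed=.2); r.wait(.4)
ci=imaging.camera_info('wrist');im=imaging.snapshot('wrist');o=st();print(o['t'],o['tcp_pos'],o['contact_force'].round(2))
e=np.array([np.cos(BY),np.sin(BY)]);n=np.array([-e[1],e[0]])
W=lambda x,y,z: w2pix(ci,np.r_[C+x*e+y*n,z+.0075])[0].round(1)
for l in ((-.0225,-.025,.074),(-.0225,.011,.074),(.0225,-.025,.074),(.0225,.011,.074),(-.043,-.007,.052),(.043,-.007,.052)): print(l,W(*l)); 
a=im[:,:,::-1].copy()
for l in ((-.0225,-.025,.074),(-.0225,.011,.074),(.0225,-.025,.074),(.0225,.011,.074),(-.043,-.025,.052),(-.043,.011,.052)): cv2.circle(a,tuple(int(round(v)) for v in W(*l)),1,(0,0,255),-1)
big=cv2.resize(a[60:320,110:480],None,fx=2.1,fy=2.1,interpolation=cv2.INTER_CUBIC)
cv2.imwrite('pics/final.png',big)
s=imaging.snapshot('scene');t=imaging.snapshot('top')
cv2.imwrite('pics/final2.png',np.vstack([cv2.resize(s[130:290,160:360,::-1],None,fx=2,fy=2),cv2.resize(t[160:280,160:360,::-1],None,fx=2,fy=2)]))
E
```

```text
39.4167 0.0647730558175165 [0.4  0.3  0.17]
41.6667 [0.39164656 0.17592122 0.24872876] [ 0.12 -0.28 -0.36]
(-0.0225, -0.025, 0.074) [263.  231.3]
(-0.0225, 0.011, 0.074) [303.4 231.3]
(0.0225, -0.025, 0.074) [263.6 277.6]
(0.0225, 0.011, 0.074) [302.6 277.6]
(-0.043, -0.007, 0.052) [283.1 202.9]
(0.043, -0.007, 0.052) [283.  286.7]
```

View pics/final.png

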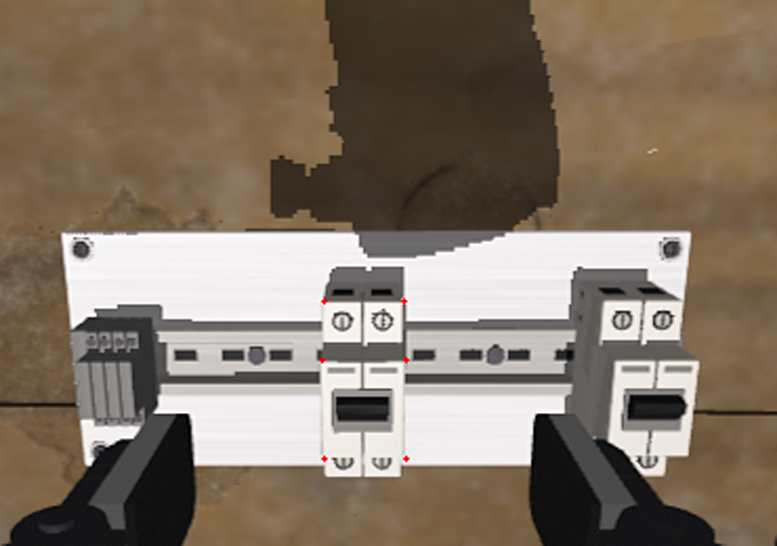

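View pics/final2.png

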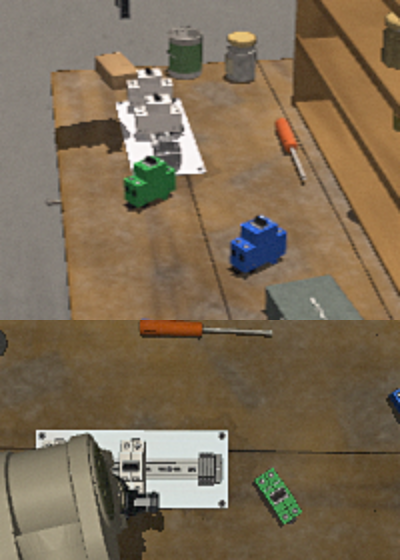

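The breaker sits level on the rail, and its corners match the predicted seated points (red dots at (324,300), (407,360), (324,458)) within about 1 px. It faces the same way as the fixed one, the bystanders look undisturbed, and the gripper is clear.

```bash
python3 -c "
from h import *
r.close_job(); print('closed')"
```

```text
the job is handed in; nothing more can be done
closed
```

The white breaker is clipped onto the free stretch of the rail, about 7 mm from the board's middle and facing the same way as the fixed one. The job is handed in.

- **Clipping:** I gripped it by the nose, slid the hook under the near flange at 21° until I felt the wall touch, and checked that the lip caught. Then I rolled it down until the foot snapped at about 3.5°, with contact forces under 10 N.
- **Pull test:** it rose about 2 mm freely and then took the load. The pull stayed between 14.0 and 16.5 N for roughly 4.9 s, with the last 2.6 s completely still. As the pull built up it passed the 12–18 N band for about a second, peaking near 19.6 N, still under the 30 N limit.
- **After letting go:** the close-up shows the breaker level, within about 1 px of where it should sit. The other items in view look unmoved, though the final pictures don't show every part of the bench. The gripper was touching nothing, and the clock read about 42 s.

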